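# Nest the thread caps on the coupling stand and press the cover home

### The arm

A 6-joint arm with a two-finger parallel gripper is mounted at the origin on the work surface. World frame = base frame: x ahead of the robot, y to its left, z up, the work surface at z = 0. Lengths are in m, angles in rad, forces in N, time in s.
With the tool pointing down it reaches from about 0.35 to 0.875 m from the base axis. Payload 4.2 kg.
Tool frame: the origin (TCP) lies at the very end of the fingers, on their centre line; the grasp point (between the pads) lies 19 mm behind it (manip.pinch_z is the distance from the TCP to the grasp point, in m); z points along the fingers, y is the line along which they close (so a half turn about z gives the same grasp; the last joint's range is limited). The gripper opens to 85 mm and grips with 20 to 120 N. Pads are 22 mm wide; open, the fingers measure 114 mm over their backs; the gripper's body (76 mm by 85 mm) begins 54 mm behind the grasp point. The pads swing forward as they close: fully open they stand 13 mm farther back than shut.
Start: joints at [-1.087, 0.385, 0.008, 0, -1.194, -0.259], TCP at [0.139, -0.609, 0.231] pointing down, gripper open.
Joint ranges: [-3.14, 3.14], [-1.21, 2.06], [-1.07, 1.41], [-3.16, 2.05], [-2.99, -0.16], [-3.1, 3.1]. Speed limits (rad/s): [2.79, 2.79, 3.14, 3.14, 3.14, 3.14].

### API

Orientations are given as a unit quaternion [w, x, y, z].
In Python, from bench import manip gives the robot as it stands.
- The arm moves only by the shell command python3 -m handwheel 'ROWS' [OPENING]. ROWS is a JSON object of lists of equal length, an entry for each row: "translation": the shift along the tool's x, y, z in mm, a list of three; "yaw": the turn about the tool's z in degrees. A call has exactly 8 rows; each row shifts and turns the commanded pose from where the row before left it, along the tool's axes as they then stand; what a row does not reach is not made up. A row lasts 1/8 s, in which the tool goes at most 62.5 mm and 10.7 degrees, less where a joint would pass 70% of its speed; a pose out of reach is approached as far as the arm can. A call with a gripper value outside its range is refused whole. OPENING is the closure, from -1 (fully open) to 1 (shut), set as the call begins (- or left out, the last holds). The fingers move at their own pace and stop on an object; the grip force is fixed at half the most. Time passes only in rows, so rows that do not move let the fingers close, or fill a call up. It gives the time, the measured TCP pose, the force, the opening and the grip force at its end, in the units of the state.
- manip.get_obs(): the state, without advancing time (a new reading comes with each control period).
- manip.read_camera(name): name is "side" or "top" or "wrist"; returns the picture (400x640x3 uint8, red, green, blue); there is no depth.
- manip.camera_model(name): a dict with "camera_matrix" (3x3 intrinsics, pixels), "R" (3x3) and "t" (3): a world point X has camera coordinates R X + t. Camera axes: x right, y down, z forward; pixel columns grow to the right and rows downward; lengths in m; the calibration is good to about 2 mm. A picture is of the moment at which its call begins: read the wrist's pose just before it. camera_model takes no time and is no camera call; for the wrist camera it gives the pose at the moment of the call.
- manip.close_job(): hands the job in; it is judged then, once.
The state is a dict: "time": time; "qpos": joint angles; "dq": joint speeds; "effort": joint torques, N m; "tool_pos": TCP position; "tcp_rot": TCP orientation; "wrist_force": force on the tool from outside, world axes, zero at the start; "wrist_torque": the same for the moment, N m; "grip_width": finger opening in m; "gripper_force": force on a finger pad.
Only numpy, scipy, OpenCV 4.12 (cv2) and the standard library are available. Lean on these libraries where they do the work, as an engineer would, in place of code of your own. Each camera call takes 0.05 s, during which the arm holds its last target. There are 200 camera calls.

### The job

Stand the fallen thread cap up and nest both loose caps, mouths up, into the one on the coupling stand, in either order, without pushing the stand's stiff slide down to its stop. Then lay the flat cover plate level on top of the stack and only then press it down until the slide reaches its stop (never harder than 60 N), let go, and leave the other things on the ledge alone.

Things in the scene. Friction and masses are not known exactly. Their poses are not given: they have to be found in the camera images.
- cap_lying: thread cap just like cap_upright (same size and axes), starting on its side: it rests on a collar flat and the edge of its foot, mouth roughly towards the robot and raised 17 degrees, own x up, own y level, the middle of the collar about 33 mm above the ledge. Origin: centre of foot; z along axis to mouth.
- cap_upright: starts upright. Amber hollow thread cap, 80 mm tall, 0.15 kg: cone (radius 13.5 mm at foot, 26.5 at height 58) under an octagonal collar (height 58 to 80 mm, 62 mm over flats, 67 over corners); round mouth, inner radius 28, wall 2.8. Origin: centre of foot; z along axis to mouth; x, y normal to collar flats. Fully home in another cap, its collar rests on that rim, origin 22 mm above the other's
- cover: flat octagonal aluminium cover plate, 64 mm over its flats, 8 mm thick, lying flat on the ledge, with a grip bar across its middle on top: 44 mm long along own x, 14 mm thick along own y, 26 mm tall (top 34 mm above the underside); about 0.12 kg. Origin: centre of the underside; own z up.
- seat_rim (a point): centre of the mouth, at rim height, of a third such cap held in the aluminium coupling stand (flange 124 mm wide, 14 thick; hub 84 wide, 60 tall); it only slides straight down. Rim 96 mm above the ledge with the slide up, 84 mm at its stop. A cap fully home in it has its origin 58 mm below this point. z up.
- seat (a joint): the stand's stiff slide, in m: 0 is up, 0.012 is down at its stop; it starts between 0 and 0.003. It yields to a push of about 9 N and stays where it is left.
- socket: bystander: heavy black socket, 60 mm wide, 85 mm tall; origin: centre of underside.
- stud: bystander: greased steel stud with two nuts lying on the ledge, 160 mm long along its own x, 55 mm across the nuts; origin: on the ledge under its middle.
- big_cap: bystander: larger closed amber cap, mouth down, round flange 96 mm wide, 84 mm tall; origin: centre of underside.
- grease_can: bystander: round can, 72 mm wide, 120 mm tall; origin: centre of underside.
- spanner: bystander: steel spanner lying flat, 200 mm long along its own x.
- washer_tray: bystander: grey open tray 120 x 160 x 45 mm; origin: centre of underside.

How it is judged:
On the way, in this order (a step that is already met when the one before it is completed fails the run):
1. both loose caps nested fully home, upright and let go in the cap on the stand, the slide not yet down (under 9.5 mm) (((z of cap_lying in the frame of seat_rim between -0.062 and -0.055 m and horizontal distance between cap_lying and seat_rim below 0.005 m and angle between each of cap_lying, cap_upright's own z axis and vertical below 0.07 rad and z of cap_upright in the frame of cap_lying between 0.018 and 0.025 m and horizontal distance between cap_upright and cap_lying below 0.005 m) or (z of cap_upright in the frame of seat_rim between -0.062 and -0.055 m and horizontal distance between cap_upright and seat_rim below 0.005 m and angle between each of cap_upright, cap_lying's own z axis and vertical below 0.07 rad and z of cap_lying in the frame of cap_upright between 0.018 and 0.025 m and horizontal distance between cap_lying and cap_upright below 0.005 m)) and value of joint seat below 0.0095 m and contact force between the fingers and cap_lying below 0.3 N and contact force between the fingers and cap_upright below 0.3 N), for 0.2 s.
2. the cover plate lies level and centred (within 8 mm) on the top cap's rim, the slide not yet down (under 9.5 mm) (((z of cap_lying in the frame of seat_rim between -0.062 and -0.055 m and horizontal distance between cap_lying and seat_rim below 0.005 m and angle between each of cap_lying, cap_upright's own z axis and vertical below 0.07 rad and z of cap_upright in the frame of cap_lying between 0.018 and 0.025 m and horizontal distance between cap_upright and cap_lying below 0.005 m and z of cover in the frame of cap_upright between 0.077 and 0.084 m and horizontal distance between cover and cap_upright below 0.008 m and angle between cover's own z axis and vertical below 0.06 rad) or (z of cap_upright in the frame of seat_rim between -0.062 and -0.055 m and horizontal distance between cap_upright and seat_rim below 0.005 m and angle between each of cap_upright, cap_lying's own z axis and vertical below 0.07 rad and z of cap_lying in the frame of cap_upright between 0.018 and 0.025 m and horizontal distance between cap_lying and cap_upright below 0.005 m and z of cover in the frame of cap_lying between 0.077 and 0.084 m and horizontal distance between cover and cap_lying below 0.008 m and angle between cover's own z axis and vertical below 0.06 rad)) and value of joint seat below 0.0095 m), for 0.1 s.
3. the cover is pressed down until the slide is at its stop (over 11 mm) (((z of cap_lying in the frame of seat_rim between -0.062 and -0.055 m and horizontal distance between cap_lying and seat_rim below 0.005 m and angle between each of cap_lying, cap_upright's own z axis and vertical below 0.07 rad and z of cap_upright in the frame of cap_lying between 0.018 and 0.025 m and horizontal distance between cap_upright and cap_lying below 0.005 m and z of cover in the frame of cap_upright between 0.077 and 0.084 m and horizontal distance between cover and cap_upright below 0.008 m and angle between cover's own z axis and vertical below 0.06 rad) or (z of cap_upright in the frame of seat_rim between -0.062 and -0.055 m and horizontal distance between cap_upright and seat_rim below 0.005 m and angle between each of cap_upright, cap_lying's own z axis and vertical below 0.07 rad and z of cap_lying in the frame of cap_upright between 0.018 and 0.025 m and horizontal distance between cap_lying and cap_upright below 0.005 m and z of cover in the frame of cap_lying between 0.077 and 0.084 m and horizontal distance between cover and cap_lying below 0.008 m and angle between cover's own z axis and vertical below 0.06 rad)) and value of joint seat above 0.011 m), for 0.2 s.
At the end, for the whole second after the job is handed in: Both caps nested fully home (depth within 3 mm, centre 5 mm, upright within 4 degrees) in the cap on the stand; cover level (3 degrees) and centred (8 mm) on the top rim; slide down at its stop (over 10.5 mm); all at rest, the robot touching nothing (((z of cap_lying in the frame of seat_rim between -0.062 and -0.055 m and horizontal distance between cap_lying and seat_rim below 0.005 m and angle between each of cap_lying, cap_upright's own z axis and vertical below 0.07 rad and z of cap_upright in the frame of cap_lying between 0.018 and 0.025 m and horizontal distance between cap_upright and cap_lying below 0.005 m and z of cover in the frame of cap_upright between 0.077 and 0.084 m and horizontal distance between cover and cap_upright below 0.008 m and angle between cover's own z axis and vertical below 0.06 rad) or (z of cap_upright in the frame of seat_rim between -0.062 and -0.055 m and horizontal distance between cap_upright and seat_rim below 0.005 m and angle between each of cap_upright, cap_lying's own z axis and vertical below 0.07 rad and z of cap_lying in the frame of cap_upright between 0.018 and 0.025 m and horizontal distance between cap_lying and cap_upright below 0.005 m and z of cover in the frame of cap_lying between 0.077 and 0.084 m and horizontal distance between cover and cap_lying below 0.008 m and angle between cover's own z axis and vertical below 0.06 rad)) and value of joint seat above 0.0105 m and linear speed of each of cap_lying, cap_upright, cover below 0.02 m/s and contact force between each of the arm, the fingers and anything else below 0.3 N).
It fails at once if the cap that was lying falls or is thrown: it moves faster than 0.5 m/s while the fingers do not touch it (linear speed of cap_lying above 0.5 m/s and contact force between the fingers and cap_lying below 0.05 N).
It fails at once if the cap that was upright falls or is thrown: it moves faster than 0.5 m/s while the fingers do not touch it (linear speed of cap_upright above 0.5 m/s and contact force between the fingers and cap_upright below 0.05 N).
It fails at once if the cover plate falls or is thrown: it moves faster than 0.5 m/s while the fingers do not touch it (linear speed of cover above 0.5 m/s and contact force between the fingers and cover below 0.05 N).
It fails at once if the cover plate and the loose caps are pushed against one another with more than 60 N (contact force between cover and cap_lying above 60 N or contact force between any of cover, cap_lying and cap_upright above 60 N).
It fails at once if a bystander (socket, stud, big cap, can, spanner, tray) is moved more than 15 mm (distance of any of socket, stud, big_cap, grease_can, spanner, washer_tray from where it was at the start of the episode above 0.015 m).
It also fails if it takes over 67 s, if anything falls off the work surface, if the arm or the gripper's body presses on something with over 40 N, if the wrist force passes 120 N, or if a joint passes its speed limit or range.

## Working session

There is one attempt and no reset: what is moved stays moved. The work goes in short steps, Python scripts to look and compute and a shell command to move; the robot and the scene stay as the last step left them, time stands still between calls to the robot, and variables do not carry over. Pictures are saved under pics/ and viewed, at most 10 in all, crops included, and the job is handed in when it is done.

```bash
ls; mkdir -p pics; python3 - <<'E'
from bench import manip
import cv2,numpy as np
o=manip.get_obs();print({k:np.round(v,3) for k,v in o.items()},manip.pinch_z)
for n in ["top","side"]:
    im=manip.read_camera(n);cv2.imwrite(f"pics/{n}0.png",im[:,:,::-1])
    m=manip.camera_model(n);print(n,np.round(m["camera_matrix"],1).tolist(),np.round(m["R"],3).tolist(),np.round(m["t"],3))
E
```

```text
pics
{'time': np.float64(0.0), 'qpos': array([-1.087,  0.386,  0.007, -0.   , -1.194, -0.259]), 'dq': array([-0.001,  0.001, -0.   ,  0.001,  0.   ,  0.001]), 'effort': array([-0.0000e+00, -3.9229e+01,  1.8840e+01,  4.1860e+00, -5.0000e-03,
       -0.0000e+00]), 'tool_pos': array([ 0.139, -0.609,  0.23 ]), 'tcp_rot': array([-0.   , -0.112,  0.994,  0.001]), 'wrist_force': array([ 0.773,  0.492, -0.142]), 'wrist_torque': array([ 0.08 , -0.053,  0.003]), 'gripper_force': np.float64(0.0), 'grip_width': np.float64(0.085)} 0.0187
top [[364.1, 0.0, 324.0], [0.0, 364.1, 194.6], [0.0, 0.0, 1.0]] [[0.018, -1.0, 0.005], [-0.998, -0.018, -0.064], [0.065, -0.004, -0.998]] [0.005 0.58  1.117]
side [[415.8, 0.0, 325.8], [0.0, 415.8, 205.7], [0.0, 0.0, 1.0]] [[-0.774, -0.633, 0.017], [-0.426, 0.5, -0.754], [0.468, -0.591, -0.657]] [0.46  0.305 1.123]
```

View pics/top0.png

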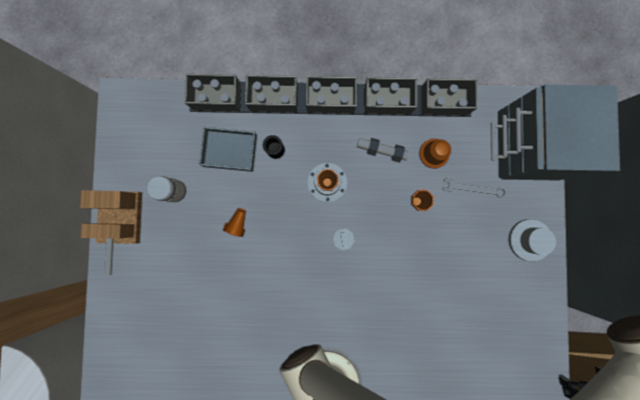

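View pics/side0.png

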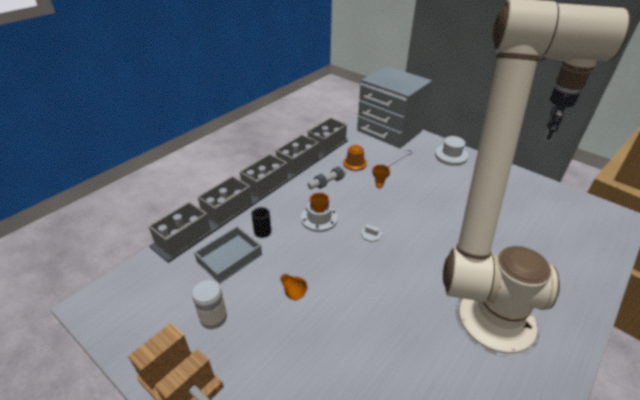

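Top view: the lying cap is around (236,222) with its foot up-image, the upright cap at (422,201), the stand at (327,181) and the cover at (344,239). The side view agrees. Next I'll measure them.

```bash
cat > h.py <<'E'
from bench import manip
import cv2,numpy as np
from scipy.spatial.transform import Rotation as Rn
def ray(m,p,z):
    K,R,t=(np.array(m[k]) for k in("camera_matrix","R","t"))
    c=-R.T@t; d=R.T@np.linalg.inv(K)@np.array([p[0],p[1],1.])
    return (c+d*(z-c[2])/d[2])
def amber(im,lo=60):
    hsv=cv2.cvtColor(im,cv2.COLOR_RGB2HSV)
    return cv2.inRange(hsv,(3,140,lo),(22,255,255))
def tri(m1,p1,m2,p2):
    A=[];b=[]
    for m,p in((m1,p1),(m2,p2)):
        K,R,t=(np.array(m[k]) for k in("camera_matrix","R","t"))
        c=-R.T@t; d=R.T@np.linalg.inv(K)@np.array([p[0],p[1],1.]);d/=np.linalg.norm(d)
        P=np.eye(3)-np.outer(d,d);A.append(P);b.append(P@c)
    return np.linalg.solve(sum(A),sum(b))
def rel(target):  # shift to target TCP in tool axes, mm
    o=manip.get_obs();q=o["tcp_rot"];R=Rn.from_quat(np.r_[q[1:],q[0]])
    return np.round(R.inv().apply(np.array(target)-o["tool_pos"])*1000,1)
def state():
    o=manip.get_obs();q=o["tcp_rot"];M=Rn.from_quat(np.r_[q[1:],q[0]]).as_matrix()
    return dict(t=round(float(o["time"]),2),p=np.round(o["tool_pos"],4),ydeg=round(float(np.degrees(np.arctan2(M[1,1],M[0,1]))),1),w=round(float(o["grip_width"]),4),f=np.round(o["wrist_force"],1),gf=round(float(o["gripper_force"]),1),q6=round(float(o["qpos"][5]),2))
E
python3 - <<'E'
from h import *
im=cv2.imread("pics/top0.png")[:,:,::-1].copy();m=manip.camera_model("top")
mk=amber(im)
for c in cv2.findContours(mk,0,2)[0]:
    if cv2.contourArea(c)<60: continue
    M=cv2.moments(c);p=(M["m10"]/M["m00"],M["m01"]/M["m00"])
    r=cv2.minAreaRect(c)
    print(np.round(p,1),cv2.contourArea(c),np.round(r[0],1),np.round(r[1],1),round(r[2]),[np.round(ray(m,p,z)[:2],3) for z in(.03,.08,.096)])
    if 200<p[0]<260: print([np.round(ray(m,q,.03)[:2],3) for q in cv2.boxPoints(r)], np.round(cv2.boxPoints(r)).tolist())
for p in((344,239),(327,181)): print(p,ray(m,p,.008),ray(m,p,.06))
big=np.hstack([cv2.resize(im[a:a+60,b:b+70],None,fx=5.6,fy=5.6,interpolation=2) for a,b in((195,200),(210,310))])
cv2.imwrite("pics/c1.png",big[:,:,::-1]); print(state())
E
```

```text
[235.7 223.5] 322.0 [233.9 221.7] [19.2 26.3] 3 [array([0.485, 0.285]), array([0.486, 0.273]), array([0.486, 0.269])]
[array([0.451, 0.321]), array([0.532, 0.319]), array([0.529, 0.26 ]), array([0.449, 0.262])] [[224.0, 234.0], [225.0, 208.0], [244.0, 209.0], [243.0, 235.0]]
[421.9 199.9] 310.0 [422.  199.5] [19. 20.] 90 [array([ 0.568, -0.287]), array([ 0.565, -0.273]), array([ 0.564, -0.269])]
[327.2 179.6] 287.5 [327.3 179.8] [18.4 19.1] 45 [array([0.625, 0.007]), array([0.62 , 0.008]), array([0.618, 0.008])]
[434.6 152.7] 641.5 [434.5 153. ] [28. 29.] 90 [array([ 0.716, -0.326]), array([ 0.706, -0.311]), array([ 0.703, -0.306])]
(344, 239) [ 0.44209115 -0.04921416  0.008     ] [ 0.44499935 -0.04604437  0.06      ]
(327, 181) [0.6231015  0.00705683 0.008     ] [0.61778023 0.00766831 0.06      ]
{'t': 0.1, 'p': array([ 0.1392, -0.6088,  0.2303]), 'ydeg': 102.9, 'w': 0.0854, 'f': array([ 0.4, -1. ,  0.4]), 'gf': 0.0, 'q6': -0.26}
```

View pics/c1.png

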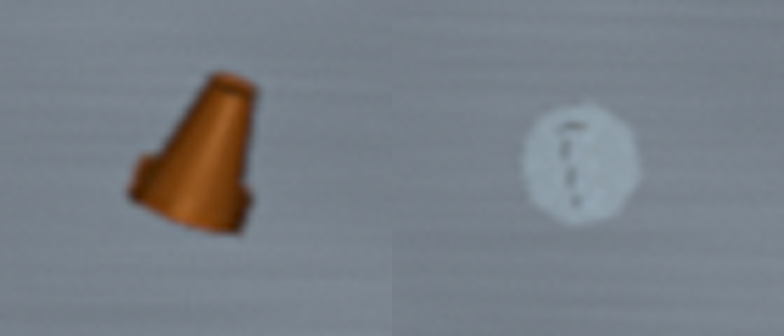

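```bash
python3 -m handwheel '{"translation":[[-45,37,-4],[-45,37,-4],[-45,37,-4],[-45,37,-4],[-45,37,-4],[-45,37,-4],[-45,37,-4],[-45,37,-4]],"yaw":[0,0,0,0,0,0,0,0]}'; python3 -c "
from h import *
m=manip.camera_model('top');im=None
c=ray(m,(234,229.8),.033);print(c,ray(m,(242,209),.013),ray(m,(233.4,233.4),.04),state(),rel([c[0]-.03,c[1],.26]))"
```

```text
time: 1.1
tool_pos: [0.4249, -0.2387, 0.2633]
tcp_rot: [-0.0, -0.112, 0.994, 0.0]
wrist_force: [0.5, -0.4, 0.2]
grip_width: 0.0856
gripper_force: 0.0
[0.4655156 0.2889169 0.033    ] [0.52988161 0.27096064 0.013     ] [0.45486148 0.28868766 0.04      ] {'t': 1.1, 'p': array([ 0.4249, -0.2387,  0.2633]), 'ydeg': 102.9, 'w': 0.0856, 'f': array([ 0.5, -0.4,  0.2]), 'gf': 0.0, 'q6': -1.17} [-128.   511.9    3.4]
```

```bash
python3 -m handwheel '{"translation":[[-15,60,0],[-15,60,0],[-15,60,0],[-15,60,0],[-15,60,0],[-15,60,0],[-15,60,0],[-15,60,0]],"yaw":[0,0,0,0,0,0,0,0]}'; python3 -m handwheel '{"translation":[[0,30,0],[0,10,0],[0,0,0],[0,0,0],[0,0,0],[0,0,0],[0,0,0],[0,0,0]],"yaw":[0,0,10,10,10,3,0,0]}' ; python3 -c "
from h import *
print(state(),manip.camera_model('wrist'))
cv2.imwrite('pics/w1.png',manip.read_camera('wrist')[:,:,::-1])"
```

```text
time: 2.1
tool_pos: [0.4337, 0.2562, 0.2632]
tcp_rot: [-0.0, -0.112, 0.994, -0.0]
wrist_force: [1.2, 0.2, -0.1]
grip_width: 0.0853
gripper_force: 0.0
time: 3.1
tool_pos: [0.4254, 0.2926, 0.2633]
tcp_rot: [-0.0, 0.175, 0.985, -0.0]
wrist_force: [0.6, -0.6, 0.1]
grip_width: 0.0856
gripper_force: 0.0
{'t': 3.1, 'p': array([0.4254, 0.2926, 0.2633]), 'ydeg': 69.9, 'w': 0.0856, 'f': array([ 0.6, -0.6,  0.1]), 'gf': 0.0, 'q6': -2.84} {'camera_matrix': array([[300.81000006,   0.        , 319.11336211],
       [  0.        , 300.81000006, 198.5830093 ],
       [  0.        ,   0.        ,   1.        ]]), 'R': array([[ 3.43691905e-01,  9.39082050e-01, -8.82251214e-04],
       [ 8.96184178e-01, -3.27710841e-01,  2.99097851e-01],
       [ 2.80588300e-01, -1.03588170e-01, -9.54222038e-01]]), 't': array([-0.42066967, -0.33357502,  0.32128526])}
```

View pics/w1.png

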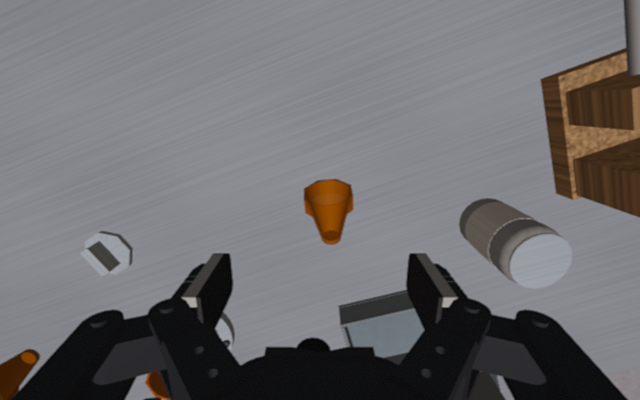

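The wrist view shows the lying cap centred at (329,210), foot at (331,241), collar sides at (304,195) and (353,195). The cover with its grip bar is at (107,253).

```bash
python3 - <<'E'
from h import *
m=manip.camera_model('wrist');im=cv2.imread('pics/w1.png')[:,:,::-1].copy()
mk=amber(im);mk[:170]=0;mk[250:]=0;mk[:,:290]=0;mk[:,370:]=0
ys,xs=np.nonzero(mk)
for y in range(ys.min(),ys.max()+1,5):
    r=xs[ys==y];print(y,r.min(),r.max(),np.round(ray(m,((r.min()+r.max())/2,y),.033),4))
L=ray(m,(xs.min()-.5,ys[xs==xs.min()].mean()),.033);R=ray(m,(xs.max()+.5,ys[xs==xs.max()].mean()),.033)
F=ray(m,(xs[ys>ys.max()-8].mean(),ys.max()-4),.02)
c=(L+R)/2;print(L,R,np.linalg.norm(L-R),c,F)
d=c-F;print('az',np.degrees(np.arctan2(d[1],d[0])),np.hypot(*d[:2]))
E
```

```text
180 325 337 [0.445  0.3014 0.033 ]
185 311 349 [0.4507 0.298  0.033 ]
190 305 350 [0.4559 0.2928 0.033 ]
195 305 351 [0.4625 0.2911 0.033 ]
200 305 352 [0.4691 0.2895 0.033 ]
205 305 352 [0.4755 0.2872 0.033 ]
210 306 350 [0.4819 0.2842 0.033 ]
215 311 345 [0.4885 0.2819 0.033 ]
220 315 343 [0.4956 0.2808 0.033 ]
225 317 342 [0.5026 0.279  0.033 ]
230 319 341 [0.5096 0.2772 0.033 ]
235 321 339 [0.5165 0.2748 0.033 ]
240 323 338 [0.5237 0.2729 0.033 ]
[0.45516592 0.2613623  0.033     ] [0.48305264 0.31773738 0.033     ] 0.06289529873063046 [0.46910928 0.28954984 0.033     ] [0.52821447 0.27183625 0.02      ]
az 163.316733943131 0.06170247003990675
```

```bash
python3 -m handwheel '{"translation":[[0,0,0],[-14,3,30],[-14,3,50],[-14,2.6,50],[0,0,50],[0,0,40],[0,0,29],[0,0,0]],"yaw":[-4,0,0,0,0,0,0,0]}'; python3 -m handwheel '{"translation":[[0,0,0],[0,0,0],[0,0,0],[0,0,0],[0,0,0],[0,0,0],[0,0,0],[0,0,0]],"yaw":[0,0,0,0,0,0,0,0]}' 0.1;  python3 -m handwheel '{"translation":[[0,0,-5],[0,0,-10],[0,0,-20],[0,0,-20],[0,0,-20],[0,0,-20],[0,0,-5],[0,0,0]],"yaw":[0,0,0,0,0,0,0,0]}'; python3 -c "
from h import *
print(state())
a=manip.read_camera('wrist');b=manip.read_camera('side')
cv2.imwrite('pics/w2.png',np.hstack([cv2.resize(a,None,fx=.6,fy=.6),cv2.resize(b[200:340,180:400],None,fx=1.7,fy=1.7)[:240]])[:,:,::-1])"
```

```text
time: 4.15
tool_pos: [0.467, 0.2885, 0.0122]
tcp_rot: [-0.002, 0.14, 0.99, -0.002]
wrist_force: [-0.2, -0.5, 0.2]
grip_width: 0.0856
gripper_force: 0.0
time: 5.15
tool_pos: [0.4692, 0.2909, 0.0161]
tcp_rot: [0.001, 0.14, 0.99, 0.002]
wrist_force: [-0.3, -0.0, 7.1]
grip_width: 0.061
gripper_force: 65.5
time: 6.15
tool_pos: [0.4678, 0.2896, 0.1142]
tcp_rot: [-0.0, 0.14, 0.99, 0.0]
wrist_force: [-0.7, 0.2, -1.7]
grip_width: 0.0612
gripper_force: 65.2
{'t': 6.15, 'p': array([0.4678, 0.2896, 0.1142]), 'ydeg': 73.9, 'w': 0.0612, 'f': array([-0.7,  0.2, -1.7]), 'gf': 65.2, 'q6': -2.7}Traceback (most recent call last):
  File "<string>", line 5, in <module>
    cv2.imwrite('pics/w2.png',np.hstack([cv2.resize(a,None,fx=.6,fy=.6),cv2.resize(b[200:340,180:400],None,fx=1.7,fy=1.7)[:240]])[:,:,::-1])
                              ~~~~~~~~~^^^^^^^^^^^^^^^^^^^^^^^^^^^^^^^^^^^^^^^^^^^^^^^^^^^^^^^^^^^^^^^^^^^^^^^^^^^^^^^^^^^^^^^^^^
    return _nx.concatenate(arrs, 1, dtype=dtype, casting=casting)
           ~~~~~~~~~~~~~~~^^^^^^^^^^^^^^^^^^^^^^^^^^^^^^^^^^^^^^^
ValueError: all the input array dimensions except for the concatenation axis must match exactly, but along dimension 0, the array at index 0 has size 240 and the array at index 1 has size 238
```

```bash
python3 -c "
from h import *
a=manip.read_camera('wrist');b=manip.read_camera('side')
cv2.imwrite('pics/w2.png',np.hstack([cv2.resize(a,(400,250)),cv2.resize(b[200:340,180:400],(390,250))])[:,:,::-1])"
```

```text
(no output)
```

View pics/w2.png

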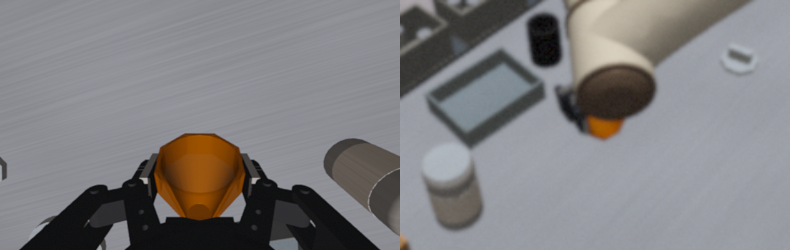

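```bash
python3 - <<'E'
from h import *
m=manip.camera_model('wrist');K,R,t=(np.array(m[k]) for k in("camera_matrix","R","t"))
o=manip.get_obs();p=o["tool_pos"]
az=np.radians(163.9);u=np.array([np.cos(az),np.sin(az),0]);z=np.array([0,0,1.])
c0=p+[0,0,.017]
pr=lambda X:np.round((lambda v:v[:2]/v[2])(K@(R@X+t)))
for th in (0,17,30,45,60,75,90):
    a=np.cos(np.radians(th))*u+np.sin(np.radians(th))*z;b=np.cross(a,[-u[1],u[0],0]);b*=np.sign(b[2]) if abs(b[2])>1e-9 else 1
    print(th,'foot',pr(c0-.069*a),'mouth',pr(c0+.011*a),'rim top/bot',pr(c0+.011*a+.031*b),pr(c0+.011*a-.031*b))
E
```

```text
0 foot [319. 385.] mouth [319. 253.] rim top/bot [319. 292.] [319. 227.]
17 foot [319. 352.] mouth [319. 257.] rim top/bot [319. 318.] [319. 215.]
30 foot [319. 327.] mouth [319. 261.] rim top/bot [319. 333.] [319. 209.]
45 foot [319. 298.] mouth [319. 267.] rim top/bot [319. 345.] [319. 205.]
60 foot [319. 271.] mouth [319. 274.] rim top/bot [319. 351.] [319. 205.]
75 foot [319. 245.] mouth [319. 281.] rim top/bot [319. 350.] [319. 210.]
90 foot [319. 220.] mouth [319. 287.] rim top/bot [319. 344.] [319. 221.]
```

The wrist view and the projection agree: the rim's far edge is at row 213 and the foot at about row 340. So the cap is still held at about 17°, and it doesn't pivot freely. I'll lower it beside the stand hub, lever the foot against the hub to stand it up, and check whether a lighter grip is available.

```bash
python3 -m handwheel '{"translation":[[-10,-30,0],[-18,-40,0],[-18,-40,0],[-18,-40,0],[-18,-40,0],[-16,-39.5,0],[0,0,0],[0,0,0]],"yaw":[0,0,0,0,0,0,0,0]}' && python3 -m handwheel '{"translation":[[0,0,20],[0,0,30],[0,0,20],[0,0,9],[0,0,0],[0,0,0],[0,0,0],[0,0,0]],"yaw":[0,0,0,0,0,0,0,0]}' -0.35; python3 -c "
from h import *
print(state(),rel([.499,.0424,.035]))"
```

```text
time: 7.35
tool_pos: [0.4985, 0.0421, 0.114]
tcp_rot: [-0.0, 0.14, 0.99, -0.0]
wrist_force: [-0.9, 0.7, -2.2]
grip_width: 0.0609
gripper_force: 65.4
time: 8.35
tool_pos: [0.4988, 0.0422, 0.0359]
tcp_rot: [0.001, 0.14, 0.99, 0.0]
wrist_force: [-0.2, -0.7, -2.2]
grip_width: 0.0609
gripper_force: 65.4
{'t': 8.35, 'p': array([0.4988, 0.0422, 0.0359]), 'ydeg': 73.9, 'w': 0.0609, 'f': array([-0.2, -0.7, -2.2]), 'gf': 65.4, 'q6': -2.26} [-0.1  0.2  0.9]
```

```bash
python3 -m handwheel '{"translation":[[-12,0,0],[-5,0,0],[-2,0,-10.8],[-4.2,0,-11.5],[-6.1,0,-10.6],[-7.8,0,-9.3],[0,0,0],[0,0,0]],"yaw":[0,0,0,0,0,0,0,0]}'; python3 -c "
from h import *
print(state())
a=manip.read_camera('wrist');b=manip.read_camera('side')
cv2.imwrite('pics/w3.png',np.hstack([cv2.resize(a,(400,250)),cv2.resize(b[120:260,260:480],(390,250))])[:,:,::-1])"
```

```text
time: 9.35
tool_pos: [0.5257, 0.0301, 0.0758]
tcp_rot: [-0.009, 0.142, 0.99, -0.003]
wrist_force: [-15.9, 3.7, 4.3]
grip_width: 0.0609
gripper_force: 66.3
{'t': 9.35, 'p': array([0.5257, 0.0301, 0.0758]), 'ydeg': 73.7, 'w': 0.0609, 'f': array([-15.9,   3.7,   4.3]), 'gf': 66.3, 'q6': -2.21}
```

View pics/w3.png

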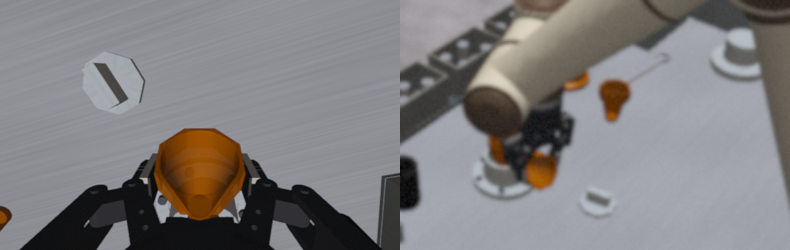

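The cap turned only to about 28°, since the foot slid up the hub wall. I'll back off, go lower and push in harder, now that the lever arm is better.

```bash
python3 -m handwheel '{"translation":[[15,0,0],[11,0,0],[0,0,20],[0,0,13],[0,0,0],[-10,0,0],[-6,0,0],[0,0,0]],"yaw":[0,0,0,0,0,0,0,0]}';  python3 -m handwheel '{"translation":[[-6,0,0],[-4.6,0,-10],[-6.5,0,-10],[-8,0,-9],[0,0,0],[0,0,0],[0,0,0],[0,0,0]],"yaw":[0,0,0,0,0,0,0,0]}'; python3 - <<'E'
from h import *
print(state())
a=manip.read_camera('wrist');cv2.imwrite('pics/w4.png',a[:,:,::-1])
mk=amber(a);ys,xs=np.nonzero(mk[:,200:450]);print('top row',ys.min(),'bot',ys.max())
print([(y,int(a[y,300:345].mean())) for y in range(196,352,6)])
b=cv2.imread('pics/w3.png')[:,:400,::-1];print([(int(y*1.6),int(b[y,190:214].mean())) for y in range(124,220,4)])
E
```

```text
time: 10.45
tool_pos: [0.5188, 0.0343, 0.0433]
tcp_rot: [-0.006, 0.141, 0.99, -0.002]
wrist_force: [-13.1, 7.3, 0.7]
grip_width: 0.0611
gripper_force: 66.3
time: 11.45
tool_pos: [0.5428, 0.0258, 0.0727]
tcp_rot: [-0.007, 0.141, 0.99, -0.002]
wrist_force: [-11.8, -0.0, 3.9]
grip_width: 0.0609
gripper_force: 66.6
{'t': 11.45, 'p': array([0.5428, 0.0258, 0.0727]), 'ydeg': 73.7, 'w': 0.0609, 'f': array([-11.8,  -0. ,   3.9]), 'gf': 66.6, 'q6': -2.2}
top row 183 bot 351
[(196, 67), (202, 71), (208, 76), (214, 76), (220, 76), (226, 76), (232, 75), (238, 67), (244, 77), (250, 74), (256, 76), (262, 77), (268, 70), (274, 66), (280, 60), (286, 45), (292, 32), (298, 32), (304, 33), (310, 41), (316, 38), (322, 59), (328, 80), (334, 38), (340, 38), (346, 38)]
[(198, 147), (204, 95), (211, 77), (217, 76), (224, 76), (230, 76), (236, 83), (243, 84), (249, 84), (256, 76), (262, 85), (268, 83), (275, 83), (281, 83), (288, 74), (294, 74), (300, 72), (307, 71), (313, 56), (320, 56), (326, 55), (332, 55), (339, 56), (345, 52)]
```

View pics/w4.png

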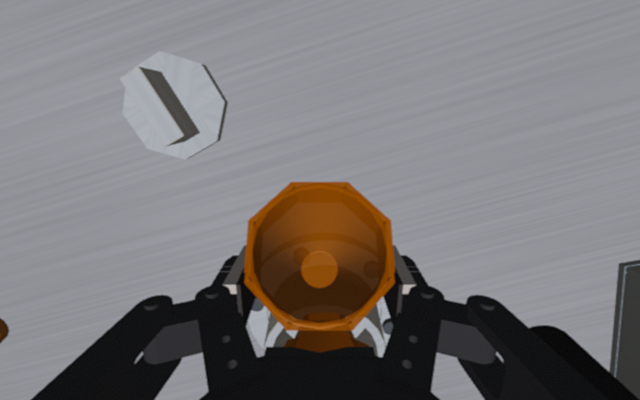

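The cap is now at about 50°, with its foot at (319,270) inside the rim centred at (320,256). Levering on.

```bash
python3 -m handwheel '{"translation":[[-8,0,-7],[-9,0,-7],[-9,0,-5],[-8,0,-3],[0,0,0],[0,0,0],[0,0,0],[0,0,0]],"yaw":[0,0,0,0,0,0,0,0]}'; python3 - <<'E'
from h import *
print(state())
a=manip.read_camera('wrist');cv2.imwrite('pics/w5.png',a[:,:,::-1])
mk=amber(a);ys,xs=np.nonzero(mk[:,200:450]);print('top row',ys.min(),'bot',ys.max())
hsv=cv2.cvtColor(a,cv2.COLOR_RGB2HSV)
g=cv2.medianBlur(cv2.cvtColor(a,cv2.COLOR_RGB2GRAY),3)
print([(y,int(g[y,315:324].mean())) for y in range(176,352,4)])
g4=cv2.medianBlur(cv2.imread('pics/w4.png',0),3);print([(y,int(g4[y,315:324].mean())) for y in range(176,352,4)])
c=cv2.HoughCircles(g[170:345,230:410],cv2.HOUGH_GRADIENT,1,10,param1=40,param2=10,minRadius=12,maxRadius=24)
print(None if c is None else c[0][:5]+[230,170,0])
c=cv2.HoughCircles(g4[170:345,230:410],cv2.HOUGH_GRADIENT,1,10,param1=40,param2=10,minRadius=12,maxRadius=24)
print(None if c is None else c[0][:5]+[230,170,0])
E
```

```text
time: 12.5
tool_pos: [0.5769, 0.0172, 0.0937]
tcp_rot: [-0.006, 0.141, 0.99, -0.001]
wrist_force: [-6.4, 0.6, -3.4]
grip_width: 0.061
gripper_force: 65.9
{'t': 12.5, 'p': array([0.5769, 0.0172, 0.0937]), 'ydeg': 73.8, 'w': 0.061, 'f': array([-6.4,  0.6, -3.4]), 'gf': 65.9, 'q6': -2.16}
top row 177 bot 351
[(176, 98), (180, 44), (184, 111), (188, 129), (192, 64), (196, 114), (200, 147), (204, 146), (208, 146), (212, 139), (216, 139), (220, 138), (224, 138), (228, 138), (232, 63), (236, 47), (240, 55), (244, 54), (248, 42), (252, 57), (256, 57), (260, 56), (264, 55), (268, 56), (272, 56), (276, 46), (280, 49), (284, 46), (288, 46), (292, 46), (296, 45), (300, 42), (304, 42), (308, 42), (312, 42), (316, 42), (320, 42), (324, 100), (328, 97), (332, 59), (336, 60), (340, 56), (344, 46), (348, 46)]
[(176, 149), (180, 150), (184, 84), (188, 83), (192, 79), (196, 79), (200, 79), (204, 87), (208, 87), (212, 87), (216, 87), (220, 87), (224, 88), (228, 88), (232, 86), (236, 81), (240, 87), (244, 89), (248, 90), (252, 101), (256, 95), (260, 95), (264, 93), (268, 87), (272, 86), (276, 86), (280, 86), (284, 86), (288, 44), (292, 35), (296, 35), (300, 35), (304, 38), (308, 44), (312, 46), (316, 47), (320, 40), (324, 83), (328, 111), (332, 43), (336, 43), (340, 43), (344, 43), (348, 43)]
[[319.5        213.5         18.        ]
 [322.5        262.5         14.10000038]
 [263.5        236.5         23.39999962]
 [295.5        205.5         23.39999962]
 [342.5        199.5         21.20000076]]
[[319.5        269.5         18.10000038]
 [367.5        326.5         16.70000076]
 [280.5        278.5         22.29999924]
 [294.5        300.5         22.29999924]
 [374.5        272.5         13.80000019]]
```

```bash
cat >> h.py <<'E'
from scipy.optimize import least_squares
def tilt(rt,rb,rf):
    m=manip.camera_model('wrist');K,R,t=(np.array(m[k]) for k in("camera_matrix","R","t"))
    o=manip.get_obs();q=o["tcp_rot"];Rt=Rn.from_quat(np.r_[q[1:],q[0]]).as_matrix()
    u=Rt[:,0]*[1,1,0];u/=np.linalg.norm(u);z=np.array([0,0,1.])
    row=lambda X:(lambda v:v[1]/v[2])(K@(R@X+t))
    def f(s):
        th,du,dz=s[0],s[1]/1e3,s[2]/1e3
        c=o["tool_pos"]+du*u+dz*z;a=np.cos(th)*u+np.sin(th)*z;b=-np.sin(th)*u+np.cos(th)*z
        return [row(c+.011*a-.0335*b)-rt,row(c+.011*a+.0335*b)-rb,row(c-.066*a)-rf]
    s=least_squares(f,[1.2,0,17]).x
    return np.degrees(s[0]),s[1:]
E
python3 - <<'E'
from h import *
a=cv2.imread('pics/w5.png')
g=cv2.cvtColor(a,cv2.COLOR_BGR2GRAY)
print([(y,int(g[y,300:340].mean())) for y in list(range(172,196,2))+list(range(316,336,2))])
print(tilt(179,331,213.5))
E
```

```text
[(172, 154), (174, 156), (176, 94), (178, 44), (180, 45), (182, 69), (184, 132), (186, 124), (188, 130), (190, 118), (192, 82), (194, 63), (316, 42), (318, 42), (320, 41), (322, 66), (324, 106), (326, 105), (328, 93), (330, 81), (332, 57), (334, 60)]
(np.float64(84.57006528619446), array([13.93450075, 20.01994001]))
```

```bash
sed -i 's/\.0335\*b/.031*b/g' h.py; python3 - <<'E'
from h import *
for a in((177,330,213.5),(182,330,213.5),(180,331,213.5)): print(a,tilt(*a))
m=manip.camera_model('top');a=manip.read_camera('top');cv2.imwrite('pics/t2.png',a[:,:,::-1])
mk=amber(a)
for c in cv2.findContours(mk,0,2)[0]:
    if cv2.contourArea(c)>15: r=cv2.boundingRect(c);print(r,cv2.contourArea(c))
E
```

```text
(177, 330, 213.5) (np.float64(82.95273574067404), array([18.58806575, 27.66768215]))
(182, 330, 213.5) (np.float64(84.07684682058816), array([16.43450431, 25.3846335 ]))
(180, 331, 213.5) (np.float64(83.692684936141), array([17.52281527, 27.15405441]))
(315, 205, 16, 5) 24.5
(412, 190, 21, 20) 309.0
(420, 139, 30, 29) 643.5
```

Tilt is now about 84°, close enough for the cap to settle on its foot. I'll back away from the stand and set it down on the ledge.

```bash
python3 -m handwheel '{"translation":[[20,0,0],[30,0,0],[25,0,0],[0,0,10],[0,0,15],[0,0,10],[0,0,4],[0,0,0]],"yaw":[0,0,0,0,0,0,0,0]}';python3 -m handwheel '{"translation":[[0,0,1],[0,0,1],[0,0,1],[0,0,1],[0,0,1],[0,0,1],[0,0,0],[0,0,0]],"yaw":[0,0,0,0,0,0,0,0]}'
```

```text
time: 13.6
tool_pos: [0.5094, 0.0388, 0.0559]
tcp_rot: [-0.0, 0.14, 0.99, -0.0]
wrist_force: [-0.7, 0.5, -0.2]
grip_width: 0.0604
gripper_force: 65.7
time: 14.6
tool_pos: [0.5093, 0.039, 0.0505]
tcp_rot: [0.0, 0.14, 0.99, 0.0]
wrist_force: [0.5, -0.9, -2.1]
grip_width: 0.0606
gripper_force: 65.7
```

```bash
for i in 1; do python3 -m handwheel '{"translation":[[0,0,1],[0,0,1],[0,0,1],[0,0,1],[0,0,1],[0,0,1],[0,0,0],[0,0,0]],"yaw":[0,0,0,0,0,0,0,0]}'; done; python3 - <<'E'
from h import *
a=manip.read_camera('wrist');cv2.imwrite('pics/w6.png',a[:,:,::-1])
g=cv2.cvtColor(a,cv2.COLOR_RGB2GRAY)
print([(y,int(g[y,305:335].mean())) for y in list(range(172,250,3))+list(range(316,336,2))])
E
```

```text
time: 15.6
tool_pos: [0.5094, 0.039, 0.0447]
tcp_rot: [0.0, 0.14, 0.99, 0.0]
wrist_force: [-1.4, -0.4, 0.4]
grip_width: 0.0608
gripper_force: 66.0
[(172, 151), (175, 149), (178, 43), (181, 70), (184, 121), (187, 132), (190, 90), (193, 64), (196, 65), (199, 84), (202, 125), (205, 143), (208, 148), (211, 148), (214, 148), (217, 148), (220, 147), (223, 147), (226, 146), (229, 134), (232, 109), (235, 55), (238, 50), (241, 50), (244, 50), (247, 50), (316, 39), (318, 39), (320, 39), (322, 47), (324, 104), (326, 118), (328, 104), (330, 103), (332, 77), (334, 75)]
```

```bash
python3 -m handwheel '{"translation":[[0,0,1],[0,0,1],[0,0,1],[0,0,0],[0,0,0],[0,0,0],[0,0,0],[0,0,0]],"yaw":[0,0,0,0,0,0,0,0]}'
```

```text
time: 16.65
tool_pos: [0.5107, 0.0388, 0.0441]
tcp_rot: [0.001, 0.139, 0.99, -0.0]
wrist_force: [-1.5, -2.6, 15.8]
grip_width: 0.0611
gripper_force: 67.6
```

```bash
python3 -m handwheel '{"translation":[[0,0,-1],[0,0,-1.5],[0,0,0],[0,0,0],[0,0,0],[0,0,0],[0,0,0],[0,0,0]],"yaw":[0,0,0,0,0,0,0,0]}';python3 -m handwheel '{"translation":[[0,0,0],[0,0,0],[0,0,0],[0,0,0],[0,0,-5],[0,0,-20],[0,0,-40],[0,0,-45]],"yaw":[0,0,0,0,0,0,0,0]}' -1;python3 -m handwheel '{"translation":[[0,0,-25],[-10,0,0],[0,0,0],[0,0,0],[0,0,0],[0,0,0],[0,0,0],[0,0,0]],"yaw":[0,0,0,0,0,0,0,0]}'; python3 - <<'E'
from h import *
m=manip.camera_model('wrist');print(state())
a=manip.read_camera('wrist');cv2.imwrite('pics/w7.png',a[:,:,::-1])
mk=amber(a,40)
for c in cv2.findContours(mk,0,2)[0]:
    if cv2.contourArea(c)>200:
        x,y,w,h=cv2.boundingRect(c);p=(x+w/2-.5,y+h/2-.5)
        print((x,y,w,h),ray(m,p,.08))
E
```

```text
time: 17.65
tool_pos: [0.5098, 0.039, 0.0445]
tcp_rot: [0.0, 0.14, 0.99, -0.0]
wrist_force: [0.5, -1.3, 5.4]
grip_width: 0.0607
gripper_force: 66.3
time: 18.65
tool_pos: [0.5088, 0.0389, 0.1551]
tcp_rot: [-0.001, 0.14, 0.99, -0.0]
wrist_force: [0.2, 0.6, -0.1]
grip_width: 0.0855
gripper_force: 0.0
time: 19.65
tool_pos: [0.5189, 0.0363, 0.179]
tcp_rot: [0.0, 0.14, 0.99, 0.0]
wrist_force: [-0.6, 0.7, -0.3]
grip_width: 0.0855
gripper_force: 0.0
{'t': 19.65, 'p': array([0.5189, 0.0363, 0.179 ]), 'ydeg': 73.9, 'w': 0.0855, 'f': array([-0.6,  0.7, -0.3]), 'gf': 0.0, 'q6': -2.23}
(0, 274, 95, 81) [ 0.556969   -0.24615626  0.08      ]
(283, 263, 72, 82) [0.6176051  0.00698132 0.08      ]
(283, 143, 74, 75) [0.50254798 0.04113655 0.08      ]
```

View pics/w7.png

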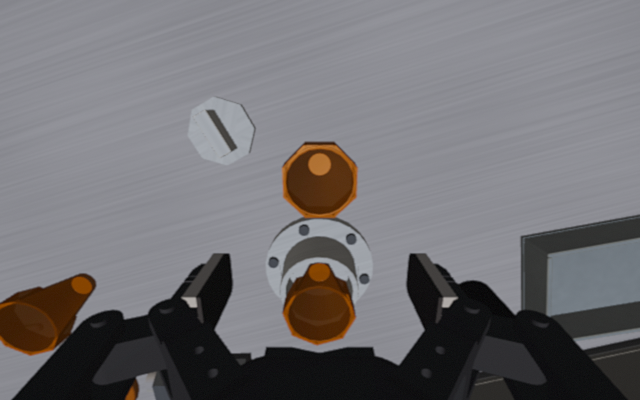

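The cap stands upright, its rim centred at (320,180), and the stand's flange, hub and cap at (319,305) are unmoved. Regrasping high on the collar.

```bash
python3 - <<'E'
from h import *
m=manip.camera_model('wrist');a=cv2.imread('pics/w7.png')[:,:,::-1].copy()
mk=amber(a,40)
for y in range(262,346,4):
    xs=np.nonzero(mk[y,240:400])[0]+240;print(y,xs.min(),xs.max(),end='; ')
for y in(308,312,316): print(ray(m,(318.5,y),.095))
t=manip.camera_model('top');print(ray(t,(327.25,179.7),.095))
E
python3 -m handwheel '{"translation":[[17,0,10],[0,0,20],[0,0,30],[0,0,30],[0,0,20],[0,0,13],[0,0,0],[0,0,0]],"yaw":[0,0,0,0,0,0,0,0]}';python3 -m handwheel '{"translation":[[0,0,0],[0,0,0],[0,0,0],[0,0,0],[0,0,0],[0,0,0],[0,0,0],[0,0,0]],"yaw":[0,0,0,0,0,0,0,0]}' 0.1;python3 -m handwheel '{"translation":[[0,0,-10],[0,0,-20],[0,0,-30],[0,0,-30],[0,0,-35],[0,0,-15],[0,0,0],[0,0,0]],"yaw":[0,0,0,0,0,0,0,0]}'; python3 - <<'E'
from h import *
m=manip.camera_model('wrist');print(state())
a=manip.read_camera('wrist');cv2.imwrite('pics/w8.png',a[:,:,::-1])
mk=amber(a,40)
z=manip.get_obs()["tool_pos"][2]-.056+.08
for c in cv2.findContours(mk,0,2)[0]:
    if cv2.contourArea(c)>200:
        x,y,w,h=cv2.boundingRect(c);p=(x+w/2-.5,y+h/2-.5)
        print((x,y,w,h),ray(m,p,z))
g=cv2.cvtColor(a,cv2.COLOR_RGB2GRAY)
print([(y,int(g[y,305:335].mean())) for y in range(160,350,3)])
E
```

```text
time: 20.7
tool_pos: [0.5033, 0.0412, 0.0568]
tcp_rot: [0.001, 0.14, 0.99, 0.0]
wrist_force: [0.8, -0.6, 0.2]
grip_width: 0.0852
gripper_force: 0.0
time: 21.7
tool_pos: [0.5036, 0.0412, 0.0572]
tcp_rot: [0.001, 0.14, 0.99, 0.0]
wrist_force: [1.4, -0.4, 6.3]
grip_width: 0.0606
gripper_force: 66.6
time: 22.7
tool_pos: [0.5014, 0.0407, 0.1944]
tcp_rot: [-0.002, 0.14, 0.99, -0.001]
wrist_force: [-0.4, 0.5, -0.8]
grip_width: 0.0607
gripper_force: 66.0
{'t': 22.7, 'p': array([0.5014, 0.0407, 0.1944]), 'ydeg': 73.9, 'w': 0.0607, 'f': array([-0.4,  0.5, -0.8]), 'gf': 66.0, 'q6': -2.26}
(12, 281, 95, 76) [ 0.48658178 -0.08323476  0.21833852]
(249, 201, 141, 147) [0.49765649 0.04172144 0.21833852]
[(160, 148), (163, 149), (166, 149), (169, 149), (172, 148), (175, 149), (178, 150), (181, 149), (184, 149), (187, 150), (190, 151), (193, 150), (196, 149), (199, 150), (202, 66), (205, 48), (208, 75), (211, 87), (214, 91), (217, 92), (220, 111), (223, 109), (226, 108), (229, 107), (232, 106), (235, 90), (238, 58), (241, 58), (244, 59), (247, 52), (250, 52), (253, 52), (256, 51), (259, 52), (262, 51), (265, 51), (268, 59), (271, 58), (274, 57), (277, 57), (280, 55), (283, 54), (286, 52), (289, 48), (292, 48), (295, 52), (298, 50), (301, 49), (304, 47), (307, 46), (310, 46), (313, 46), (316, 46), (319, 46), (322, 46), (325, 46), (328, 45), (331, 88), (334, 91), (337, 54), (340, 46), (343, 76), (346, 125), (349, 145)]Traceback (most recent call last):
  File "<stdin>", line 5, in <module>
    return umr_minimum(a, axis, None, out, keepdims, initial, where)
ValueError: zero-size array to reduction operation minimum which has no identity
```

```bash
python3 -m handwheel '{"translation":[[-15,0,0],[-30,0,0],[-30,0,0],[-30,0,0],[-17.5,0.8,0],[0,0,0],[0,0,0],[0,0,0]],"yaw":[0,0,0,0,0,0,0,0]}'; python3 -c "
from h import *
m=manip.camera_model('wrist');print(state(),rel([.6195,.0077,.1]))
print(tilt(204,340,226))"; python3 -m handwheel '{"translation":[[0,0,20],[0,0,25],[0,0,20],[0,0,10],[0,0,5],[0,0,0],[0,0,0],[0,0,0]],"yaw":[0,0,0,0,0,0,0,0]}'
```

```text
time: 23.75
tool_pos: [0.62, 0.0078, 0.1959]
tcp_rot: [-0.0, 0.14, 0.99, -0.0]
wrist_force: [-0.8, 1.3, -1.6]
grip_width: 0.0606
gripper_force: 66.0
{'t': 23.75, 'p': array([0.62  , 0.0078, 0.1959]), 'ydeg': 73.9, 'w': 0.0606, 'f': array([-0.8,  1.3, -1.6]), 'gf': 66.0, 'q6': -2.12} [ 0.4 -0.2 95.9]
(np.float64(83.1383818922692), array([ 5.67020424, 18.71689655]))
time: 24.75
tool_pos: [0.6208, 0.0078, 0.1167]
tcp_rot: [0.001, 0.14, 0.99, 0.0]
wrist_force: [0.5, -0.6, -1.9]
grip_width: 0.0607
gripper_force: 65.9
```

```bash
python3 -m handwheel '{"translation":[[0,0,4],[0,0,4],[0,0,4],[0,0,3],[0,0,2],[0,0,0],[0,0,0],[0,0,0]],"yaw":[0,0,0,0,0,0,0,0]}'
```

```text
time: 25.75
tool_pos: [0.6206, 0.0077, 0.0992]
tcp_rot: [0.0, 0.14, 0.99, 0.0]
wrist_force: [0.7, 0.3, -1.6]
grip_width: 0.0606
gripper_force: 65.9
```

```bash
python3 -m handwheel '{"translation":[[0,0,1],[0,0,1],[0,0,0],[0,0,0],[0,0,0],[0,0,0],[0,0,0],[0,0,0]],"yaw":[0,0,0,0,0,0,0,0]}'
```

```text
time: 26.75
tool_pos: [0.6205, 0.0077, 0.097]
tcp_rot: [0.0, 0.14, 0.99, 0.0]
wrist_force: [0.3, -0.6, -1.3]
grip_width: 0.0605
gripper_force: 65.9
```

```bash
python3 -m handwheel '{"translation":[[0,0,0],[0,0,0],[0,0,0],[0,0,-5],[0,0,-20],[0,0,-35],[0,0,-30],[0,0,0]],"yaw":[0,0,0,0,0,0,0,0]}' -1; python3 - <<'E'
from h import *
m=manip.camera_model('wrist');print(state())
a=manip.read_camera('wrist');cv2.imwrite('pics/w9.png',a[:,:,::-1])
mk=amber(a,40)
for c in cv2.findContours(mk,0,2)[0]:
    if cv2.contourArea(c)>200:
        x,y,w,h=cv2.boundingRect(c);p=(x+w/2-.5,y+h/2-.5)
        L,R=ray(m,(x,p[1]),.118),ray(m,(x+w,p[1]),.118)
        print((x,y,w,h),ray(m,p,.118),np.linalg.norm(L-R))
E
python3 -m handwheel '{"translation":[[-1,-28,-5],[-1.5,-35,-5],[-1.5,-40,0],[-1.5,-40,0],[-1.5,-40,0],[-1.5,-40,0],[-1.5,-30,0],[-1,-22,0]],"yaw":[0,0,0,0,0,0,0,0]}'; python3 - <<'E'
from h import *
m=manip.camera_model('wrist');print(state())
a=manip.read_camera('wrist');cv2.imwrite('pics/w10.png',a[:,:,::-1])
mk=amber(a,40)
for c in cv2.findContours(mk,0,2)[0]:
    if cv2.contourArea(c)>200:
        x,y,w,h=cv2.boundingRect(c);p=(x+w/2-.5,y+h/2-.5)
        P=np.array([ray(m,q[0],.08)[:2] for q in cv2.convexHull(c)])
        ws=[np.ptp(P@[np.cos(t),np.sin(t)]) for t in np.radians(range(0,180,5))]
        print((x,y,w,h),ray(m,p,.08));print(np.round(np.array(ws)*1e3).astype(int).tolist())
E
```

```text
time: 27.75
tool_pos: [0.6222, 0.008, 0.1906]
tcp_rot: [0.003, 0.14, 0.99, 0.001]
wrist_force: [0.2, 0.1, 0.1]
grip_width: 0.085
gripper_force: 0.0
{'t': 27.75, 'p': array([0.6222, 0.008 , 0.1906]), 'ydeg': 73.9, 'w': 0.085, 'f': array([0.2, 0.1, 0.1]), 'gf': 0.0, 'q6': -2.13}
(17, 284, 110, 93) [ 0.66926979 -0.229641    0.118     ] 0.09543424433701936
(0, 181, 79, 73) [ 0.56859221 -0.19889888  0.118     ] 0.06012489935306576
(277, 155, 81, 88) [0.61327142 0.00896067 0.118     ] 0.06071386719405774
time: 28.8
tool_pos: [0.5536, -0.2606, 0.1957]
tcp_rot: [-0.001, 0.141, 0.99, 0.0]
wrist_force: [0.6, 1.0, -0.0]
grip_width: 0.0854
gripper_force: 0.0
{'t': 28.8, 'p': array([ 0.5536, -0.2606,  0.1957]), 'ydeg': 73.8, 'w': 0.0854, 'f': array([ 0.6,  1. , -0. ]), 'gf': 0.0, 'q6': -1.68}
(266, 277, 72, 76) [ 0.67163166 -0.31372881  0.08      ]
[96, 96, 96, 95, 94, 93, 91, 89, 87, 84, 80, 77, 73, 73, 73, 73, 74, 78, 81, 84, 87, 89, 91, 93, 94, 95, 95, 95, 94, 93, 92, 90, 91, 92, 94, 95]
(271, 172, 71, 72) [ 0.5622612  -0.27567973  0.08      ]
[65, 66, 67, 67, 67, 66, 65, 64, 62, 61, 62, 63, 64, 64, 64, 64, 63, 62, 61, 63, 64, 66, 67, 67, 67, 67, 66, 64, 66, 68, 68, 69, 69, 68, 67, 66]
(574, 145, 66, 83) [ 0.61718517 -0.01350923  0.08      ]
[82, 85, 88, 90, 92, 93, 93, 92, 91, 90, 88, 85, 82, 79, 75, 71, 67, 62, 56, 56, 57, 58, 58, 58, 58, 59, 59, 59, 60, 64, 68, 71, 74, 76, 78, 80]
```

```bash
python3 -m handwheel '{"translation":[[0,0,0],[0,0,0],[-9.5,-14.4,20],[0,0,30],[0,0,30],[0,0,30],[0,0,20],[0,0,9]],"yaw":[-8,-8,0,0,0,0,0,0]}';python3 -m handwheel '{"translation":[[0,0,0],[0,0,0],[0,0,0],[0,0,0],[0,0,0],[0,0,0],[0,0,0],[0,0,0]],"yaw":[0,0,0,0,0,0,0,0]}' 0.1;python3 -m handwheel '{"translation":[[0,0,-10],[0,0,-20],[0,0,-30],[0,0,-40],[0,0,-40],[0,0,-20],[0,0,0],[0,0,0]],"yaw":[0,0,0,0,0,0,0,0]}'; python3 - <<'E'
from h import *
m=manip.camera_model('wrist');print(state())
a=manip.read_camera('wrist');cv2.imwrite('pics/w11.png',a[:,:,::-1])
mk=amber(a,40)
z=manip.get_obs()["tool_pos"][2]-.056+.08
for c in cv2.findContours(mk,0,2)[0]:
    if cv2.contourArea(c)>200:
        x,y,w,h=cv2.boundingRect(c);p=(x+w/2-.5,y+h/2-.5)
        print((x,y,w,h),ray(m,p,z))
E
```

```text
time: 29.85
tool_pos: [0.5633, -0.2734, 0.0561]
tcp_rot: [-0.002, 0.001, 1.0, 0.0]
wrist_force: [0.0, 0.1, 0.7]
grip_width: 0.0856
gripper_force: 0.0
time: 30.85
tool_pos: [0.5649, -0.274, 0.0589]
tcp_rot: [0.001, 0.001, 1.0, -0.0]
wrist_force: [0.6, 2.0, 4.6]
grip_width: 0.0609
gripper_force: 66.3
time: 31.85
tool_pos: [0.563, -0.2735, 0.2161]
tcp_rot: [-0.002, 0.001, 1.0, 0.001]
wrist_force: [-0.1, -0.1, -2.6]
grip_width: 0.0605
gripper_force: 65.5
{'t': 31.85, 'p': array([ 0.563 , -0.2735,  0.2161]), 'ydeg': 89.9, 'w': 0.0605, 'f': array([-0.1, -0.1, -2.6]), 'gf': 65.5, 'q6': -1.38}
(548, 211, 92, 81) [ 0.54805686 -0.15315194  0.2398293 ]
(245, 202, 144, 138) [ 0.55734464 -0.27475042  0.2398293 ]
```

```bash
python3 -m handwheel '{"translation":[[-5,25,0],[-9,45,0],[-9,50,0],[-9,50,0],[-9,50,0],[-9,40,0],[-6.5,22,0],[0,0,0]],"yaw":[0,0,0,0,0,0,0,0]}'; python3 -m handwheel '{"translation":[[0,0,10],[0,0,20],[0,0,25],[0,0,15],[0,0,7],[0,0,0],[0,0,0],[0,0,0]],"yaw":[0,0,0,0,0,0,0,0]}';python3 -c "
from h import *
print(state(),rel([.6195,.0085,.121]))"
```

```text
time: 32.9
tool_pos: [0.6212, 0.0092, 0.2166]
tcp_rot: [-0.001, 0.0, 1.0, -0.0]
wrist_force: [-0.6, 0.0, -2.7]
grip_width: 0.0611
gripper_force: 65.6
time: 33.9
tool_pos: [0.6217, 0.0081, 0.1419]
tcp_rot: [0.001, 0.001, 1.0, 0.0]
wrist_force: [-0.3, -0.1, -2.6]
grip_width: 0.0608
gripper_force: 65.6
{'t': 33.9, 'p': array([0.6217, 0.0081, 0.1419]), 'ydeg': 89.9, 'w': 0.0608, 'f': array([-0.3, -0.1, -2.6]), 'gf': 65.6, 'q6': -1.85} [ 2.2  0.4 20.9]
```

```bash
python3 -m handwheel '{"translation":[[1.5,0,5],[0,0,5],[0,0,4],[0,0,3],[0,0,1],[0,0,1],[0,0,0],[0,0,0]],"yaw":[0,0,0,0,0,0,0,0]}'
```

```text
time: 34.9
tool_pos: [0.6198, 0.008, 0.1221]
tcp_rot: [0.0, 0.001, 1.0, 0.0]
wrist_force: [0.0, 0.3, -2.2]
grip_width: 0.0606
gripper_force: 65.6
```

```bash
python3 -m handwheel '{"translation":[[0,0,1],[0,0,0.5],[0,0,0],[0,0,0],[0,0,0],[0,0,0],[0,0,0],[0,0,0]],"yaw":[0,0,0,0,0,0,0,0]}'; python3 -m handwheel '{"translation":[[0,0,0],[0,0,0],[0,0,0],[0,0,-5],[0,0,-20],[0,0,-35],[0,0,-30],[0,0,-10]],"yaw":[0,0,0,0,0,0,0,0]}' -1;  python3 -m handwheel '{"translation":[[30,-10,0],[45,-15,0],[45,-16,0],[35,-12,0],[10,-4,10],[0,0,15],[0,0,0],[0,0,0]],"yaw":[0,0,0,0,0,0,0,0]}'; python3 - <<'E'
from h import *
m=manip.camera_model('wrist');print(state())
a=manip.read_camera('wrist');cv2.imwrite('pics/w12.png',a[:,:,::-1])
hsv=cv2.cvtColor(a,cv2.COLOR_RGB2HSV)
print(m['R'][2],-m['R'].T@m['t'])
t=manip.camera_model('top');b=manip.read_camera('top');cv2.imwrite('pics/t12.png',b[:,:,::-1])
for c in cv2.findContours(amber(b),0,2)[0]:
    if cv2.contourArea(c)>60: x,y,w,h=cv2.boundingRect(c);p=(x+w/2-.5,y+h/2-.5);print((x,y,w,h),ray(t,p,.14))
K,R,tt=(np.array(t[k]) for k in("camera_matrix","R","t"))
for z in(.096,.118,.14): v=K@(R@np.array([.618,.008,z])+tt);print(v[:2]/v[2])
w=a[:,:];cv2.imwrite('pics/c12.png',np.hstack([w[60:340,130:510],cv2.resize(b[150:215,290:365],(323,280),interpolation=2)])[:,:,::-1])
E
```

```text
time: 35.9
tool_pos: [0.6198, 0.0079, 0.1205]
tcp_rot: [0.0, 0.001, 1.0, 0.0]
wrist_force: [-0.1, 0.6, -2.1]
grip_width: 0.0606
gripper_force: 65.6
time: 36.9
tool_pos: [0.6207, 0.0081, 0.2231]
tcp_rot: [0.002, 0.001, 1.0, 0.0]
wrist_force: [-0.1, 0.5, -0.8]
grip_width: 0.0854
gripper_force: 0.0
time: 37.9
tool_pos: [0.4553, -0.0486, 0.1954]
tcp_rot: [-0.0, 0.001, 1.0, -0.0]
wrist_force: [0.6, -0.3, 0.4]
grip_width: 0.0853
gripper_force: 0.0
{'t': 37.9, 'p': array([ 0.4553, -0.0486,  0.1954]), 'ydeg': 89.9, 'w': 0.0853, 'f': array([ 0.6, -0.3,  0.4]), 'gf': 0.0, 'q6': -1.82}
[ 0.29878427 -0.00109027 -0.95432006] [ 0.37857083 -0.04843211  0.33806817]
(317, 167, 21, 23) [0.61800891 0.00875543 0.14      ]
(420, 139, 30, 29) [ 0.69419091 -0.29204466  0.14      ]
[327.05474919 179.66695039]
[327.16028002 178.85508006]
[327.2703674  178.00815533]
```

View pics/c12.png

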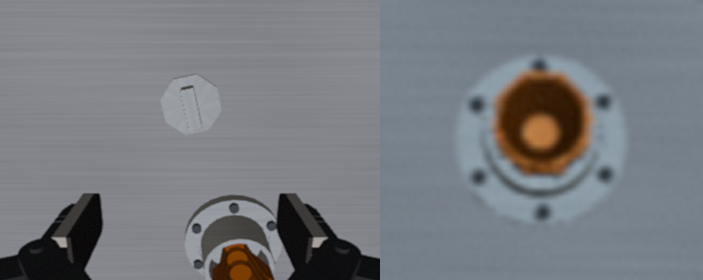

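View: the cover's centre is at about full-image (321,164), with the bar running near vertical (left edge (311,152)-(317,190), right edge (323,146)-(332,187)). The stack looks concentric.

```bash
python3 - <<'E'
from h import *
m=manip.camera_model('wrist');a=cv2.imread('pics/w12.png')
g=cv2.cvtColor(a,cv2.COLOR_BGR2GRAY)
hsv=cv2.cvtColor(a,cv2.COLOR_BGR2HSV)
roi=g[125:205,280:362];print(np.median(roi),np.median(roi[28:50,45:55]), g[100:120,200:250].mean())
mk=np.uint8((roi>165)*255)
for th in(165,170,175):
    mk=np.uint8((roi>th)*255);cs=cv2.findContours(mk,0,2)[0]
    if cs:
        c=max(cs,key=cv2.contourArea);h=cv2.convexHull(c)
        P=np.array([ray(m,q[0]+[280,125],.008)[:2] for q in h]);print(th,cv2.contourArea(h),(P.min(0)+P.max(0))/2,np.ptp(P,axis=0))
        fill=np.zeros_like(mk);cv2.drawContours(fill,[cv2.convexHull(c)],-1,255,-1);fill=cv2.erode(fill,np.ones((9,9)))
        d=np.argwhere((fill>0)&(roi<150));print(len(d))
for p,q in(((311,152),(317,190)),((323,146),(332,187))):
    A,B=ray(m,p,.03),ray(m,q,.03);v=B-A;print(A[:2],B[:2],np.degrees(np.arctan2(v[1],v[0])),np.linalg.norm(v))
np.set_printoptions(linewidth=250)
for y in range(18,68,5): print(y+125,[int(x)+280+15 for x in np.nonzero(roi[y,15:68]<roi[y,15:68].mean()-12)[0]])
print(rel([.442,-.049,.012]))
E
```

```text
137.0 155.0 136.374
[ 0.42523821 -0.05693047] [ 0.46568913 -0.05093609] 8.429261448918718 0.04089266766041997
[ 0.41915057 -0.04465003] [ 0.46240628 -0.03500199] 12.573799892227997 0.04431863258445425
143 [297, 298, 341, 342, 343, 344, 345, 346, 347]
148 [311, 312, 313, 314, 315, 316, 317, 318, 319, 320]
153 [324, 325]
158 [325, 326]
163 [326, 327]
168 [327, 328]
173 [328, 329]
178 [329, 330, 347]
183 [295, 330, 331, 344, 345, 346, 347]
188 []
[ 13.4  -0.5 183.7]
```

```bash
python3 - <<'E'
from h import *
for n,x0,y0,w,h,f in(('wrist',275,120,90,90,'w12'),('top',328,222,32,34,'t12')):
    m=manip.camera_model(n);g=cv2.imread(f'pics/{f}.png',0)[y0:y0+h,x0:x0+w]
    bg=np.median(np.r_[g[0],g[-1]]);
    mk=cv2.morphologyEx(np.uint8((g>bg+9)*255),cv2.MORPH_OPEN,np.ones((3,3)))
    cs=cv2.findContours(mk,0,2)[0]
    if not cs: print(n,bg,g.max());continue
    c=cv2.convexHull(max(cs,key=cv2.contourArea))
    P=np.array([ray(m,q[0]+[x0,y0],.008)[:2] for q in c]);print(n,bg,(P.min(0)+P.max(0))/2,np.ptp(P,axis=0))
E
```

```text
wrist 131.0 [ 0.44346379 -0.04696124] [0.06641718 0.06793118]
top 125.0 [ 0.42137596 -0.0152055 ] [0.05941311 0.03205543]
```

```bash
python3 -m handwheel '{"translation":[[0,0,0],[10.4,3.1,20],[0,0,40],[0,0,45],[0,0,40],[0,0,28],[0,0,10],[0,0,0]],"yaw":[-6,-5,0,0,0,0,0,0]}' && python3 -m handwheel '{"translation":[[0,0,0],[0,0,0],[0,0,0],[0,0,0],[0,0,0],[0,0,0],[0,0,0],[0,0,0]],"yaw":[0,0,0,0,0,0,0,0]}' 0.95
```

```text
time: 39.0
tool_pos: [0.4444, -0.0466, 0.0125]
tcp_rot: [-0.0, -0.095, 0.995, -0.0]
wrist_force: [0.2, -0.2, -0.4]
grip_width: 0.0854
gripper_force: 0.0
time: 40.0
tool_pos: [0.4444, -0.0466, 0.0131]
tcp_rot: [0.0, -0.095, 0.995, -0.0]
wrist_force: [-1.9, -0.0, 6.0]
grip_width: 0.0128
gripper_force: 59.2
```

```bash
python3 -m handwheel '{"translation":[[0,0,-15],[0,0,-40],[0,0,-50],[0,0,-50],[0,0,-33],[-20,2,0],[-30,3,0],[-35,4,0]],"yaw":[0,0,0,0,0,0,0,0]}' && python3 -m handwheel '{"translation":[[-35,4,0],[-30,4,0],[-20,3,0],[-10,0.8,0],[0,0,0],[0,0,0],[0,0,0],[0,0,0]],"yaw":[0,0,0,0,0,0,0,0]}'; python3 - <<'E'
from h import *
print(state(),rel([.618,.0085,.165]))
m=manip.camera_model('wrist');a=manip.read_camera('wrist');cv2.imwrite('pics/w13.png',a[:,:,::-1])
E
```

```text
time: 41.0
tool_pos: [0.5258, -0.0217, 0.2002]
tcp_rot: [-0.0, -0.095, 0.996, 0.0]
wrist_force: [0.4, -0.2, -1.0]
grip_width: 0.0126
gripper_force: 58.4
time: 42.0
tool_pos: [0.6165, 0.0076, 0.2009]
tcp_rot: [0.0, -0.095, 0.996, 0.0]
wrist_force: [0.1, -1.3, -0.6]
grip_width: 0.0129
gripper_force: 58.4
{'t': 42.0, 'p': array([0.6165, 0.0076, 0.2009]), 'ydeg': 100.9, 'w': 0.0129, 'f': array([ 0.1, -1.3, -0.6]), 'gf': 58.4, 'q6': -1.66} [-1.7  0.6 35.9]
```

View pics/w13.png

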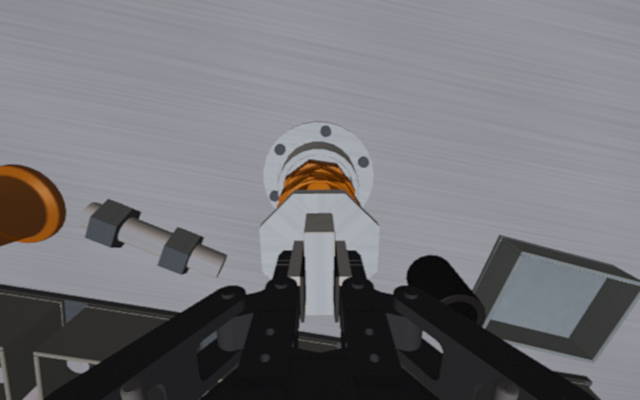

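```bash
python3 - <<'E'
from h import *
m=manip.camera_model('wrist');o=manip.get_obs();z=o["tool_pos"][2]-.0131+.008
for p in((319.5,192),(260,232),(379,232)): P=ray(m,p,z);print(P,-rel([*P[:2],z]))
E
python3 -m handwheel '{"translation":[[-1.5,0.5,10],[0,0,15],[0,0,10],[0,0,5],[0,0,2],[0,0,0],[0,0,0],[0,0,0]],"yaw":[0,0,0,0,0,0,0,0]}'
```

```text
[0.58316337 0.00133538 0.19575828] [-34.   -0.2  -5.1]
[ 0.61095286 -0.02561603  0.19575828] [-11.8  31.5  -5.1]
[0.59896961 0.03668882 0.19575828] [-11.8 -31.9  -5.1]
time: 43.05
tool_pos: [0.6183, 0.0085, 0.1589]
tcp_rot: [0.0, -0.095, 0.995, 0.0]
wrist_force: [-0.1, 0.1, -1.1]
grip_width: 0.0126
gripper_force: 58.4
```

```bash
python3 -m handwheel '{"translation":[[0,0,1],[0,0,1],[0,0,1],[0,0,1],[0,0,0.5],[0,0,0],[0,0,0],[0,0,0]],"yaw":[0,0,0,0,0,0,0,0]}'
```

```text
time: 44.05
tool_pos: [0.6182, 0.0085, 0.154]
tcp_rot: [0.0, -0.095, 0.995, -0.0]
wrist_force: [0.6, -0.2, -1.4]
grip_width: 0.0125
gripper_force: 58.4
```

```bash
python3 -m handwheel '{"translation":[[0,0,0.5],[0,0,0.5],[0,0,0.5],[0,0,0],[0,0,0],[0,0,0],[0,0,0],[0,0,0]],"yaw":[0,0,0,0,0,0,0,0]}'
```

```text
time: 45.05
tool_pos: [0.6182, 0.0085, 0.1525]
tcp_rot: [0.0, -0.095, 0.995, 0.0]
wrist_force: [-0.8, 0.3, -1.6]
grip_width: 0.0127
gripper_force: 58.4
```

```bash
python3 -m handwheel '{"translation":[[0,0,0.5],[0,0,0.5],[0,0,0.5],[0,0,0.5],[0,0,0],[0,0,0],[0,0,0],[0,0,0]],"yaw":[0,0,0,0,0,0,0,0]}'
```

```text
time: 46.05
tool_pos: [0.6182, 0.0085, 0.1506]
tcp_rot: [0.0, -0.095, 0.995, -0.0]
wrist_force: [-0.9, 1.1, 2.3]
grip_width: 0.0125
gripper_force: 58.9
```

```bash
python3 -m handwheel '{"translation":[[0,0,0.5],[0,0,0.5],[0,0,1],[0,0,1.5],[0,0,1.5],[0,0,1.5],[0,0,1.5],[0,0,0]],"yaw":[0,0,0,0,0,0,0,0]}'
```

```text
time: 47.05
tool_pos: [0.6182, 0.0085, 0.1422]
tcp_rot: [-0.0, -0.095, 0.995, 0.0]
wrist_force: [-0.5, 0.0, 0.5]
grip_width: 0.013
gripper_force: 58.9
```

```bash
python3 -m handwheel '{"translation":[[0,0,1],[0,0,1],[0,0,1],[0,0,1],[0,0,0],[0,0,0],[0,0,0],[0,0,0]],"yaw":[0,0,0,0,0,0,0,0]}'
```

```text
time: 48.05
tool_pos: [0.6184, 0.0085, 0.141]
tcp_rot: [0.001, -0.095, 0.995, -0.0]
wrist_force: [-6.0, 1.5, 12.0]
grip_width: 0.0128
gripper_force: 60.3
```

```bash
python3 -m handwheel '{"translation":[[0,0,1],[0,0,1],[0,0,1],[0,0,0],[0,0,0],[0,0,0],[0,0,0],[0,0,0]],"yaw":[0,0,0,0,0,0,0,0]}'
```

```text
time: 49.05
tool_pos: [0.6186, 0.0084, 0.1408]
tcp_rot: [0.002, -0.096, 0.995, -0.001]
wrist_force: [-8.4, 3.5, 23.1]
grip_width: 0.0128
gripper_force: 61.9
```

```bash
python3 -m handwheel '{"translation":[[0,0,-2],[0,0,-2],[0,0,-1.5],[0,0,0],[0,0,0],[0,0,0],[0,0,0],[0,0,0]],"yaw":[0,0,0,0,0,0,0,0]}';python3 -m handwheel '{"translation":[[0,0,0],[0,0,0],[0,0,0],[0,0,-3],[0,0,-10],[0,0,-30],[0,0,-35],[0,0,-20]],"yaw":[0,0,0,0,0,0,0,0]}' -1; python3 -m handwheel '{"translation":[[30,0,0],[45,0,0],[45,0,0],[30,0,0],[10,0,0],[0,0,0],[0,0,0],[0,0,0]],"yaw":[0,0,0,0,0,0,0,0]}'; python3 - <<'E'
from h import *
t=manip.camera_model('top');b=manip.read_camera('top')[150:215,290:365];cv2.imwrite('pics/t14.png',b[:,:,::-1])
K,R,tt=(np.array(t[k]) for k in("camera_matrix","R","t"))
a=manip.read_camera('top');g=cv2.cvtColor(a,cv2.COLOR_RGB2HSV)
s=cv2.inRange(g[160:200,305:350],(0,0,150),(180,90,255))
m=manip.camera_model('wrist');w=manip.read_camera('wrist');cv2.imwrite('pics/w14.png',w[:,:,::-1])
v=K@(R@np.array([.618,.008,.136])+tt);print(v[:2]/v[2])
am=amber(a)[150:215,290:365];ys,xs=np.nonzero(am);print('amber',xs.min()+290,xs.max()+290,ys.min()+150,ys.max()+150,len(xs))
gr=cv2.cvtColor(a,cv2.COLOR_RGB2GRAY)
np.set_printoptions(linewidth=250)
print(gr[164:196:2,310:346:2])
E
```

```text
time: 50.05
tool_pos: [0.6182, 0.0085, 0.141]
tcp_rot: [0.0, -0.095, 0.995, -0.0]
wrist_force: [-1.5, 0.6, 5.0]
grip_width: 0.0126
gripper_force: 59.1
time: 51.05
tool_pos: [0.619, 0.0085, 0.2423]
tcp_rot: [0.002, -0.095, 0.995, 0.0]
wrist_force: [0.1, -0.5, -1.2]
grip_width: 0.0855
gripper_force: 0.0
time: 52.05
tool_pos: [0.4619, -0.0215, 0.2387]
tcp_rot: [-0.0, -0.095, 0.995, -0.0]
wrist_force: [-0.3, 0.2, -0.5]
grip_width: 0.0855
gripper_force: 0.0
[327.24999935 178.16485094]Traceback (most recent call last):
  File "<stdin>", line 8, in <module>
    return umr_minimum(a, axis, None, out, keepdims, initial, where)
ValueError: zero-size array to reduction operation minimum which has no identity
```

```bash
python3 -c "
from bench import manip
print(manip.close_job())"
```

```text
the job is handed in; nothing more can be done
None
```

The job is handed in at about 52 s with no verdict returned: both caps are nested, the cover was pressed with at most about 25 N to the height expected at the slide's stop, and the gripper let go and backed clear; I never measured the slide directly.

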